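# Angle a length of box section past the post into the stock bay

### The arm

A 6-joint arm with a two-finger parallel gripper is mounted at the origin on the work surface. World frame = base frame: x ahead of the robot, y to its left, z up, the work surface at z = 0. Lengths are in m, angles in degrees, forces in N, time in s.
With the tool pointing down it reaches from about 0.35 to 0.975 m from the base axis. Payload 17.4 kg.
Tool frame: the origin (TCP) lies midway between the tips of the shut fingers; the grasp point (between the pads) lies 19 mm behind it; z points along the fingers, y is the line along which they close (so a half turn about z gives the same grasp; the last joint's range is limited). The gripper opens to 85 mm and grips with 20 to 120 N. Pads are 22 mm wide; open, the fingers measure 114 mm over their backs; the gripper's body (76 mm by 85 mm) begins 54 mm behind the grasp point. The pads swing forward as they close: fully open they stand 13 mm farther back than shut.
Start: joints at [-78.828, 6.646, 82.598, -0, 90.757, -2.166], TCP at [0.156, -0.657, 0.231] pointing down, gripper open.
Joint ranges: [-162.19, 162.19], [-47.58, 125.68], [4.15, 143.07], [-65.23, 245.23], [0.69, 171.88], [-170.13, 170.13]. Speed limits (degrees/s): [108.29, 108.29, 127.2, 180, 180, 180].

### API

Orientations are given as [roll, pitch, yaw] about the fixed x, y, z axes, in that order (R = Rz(yaw) Ry(pitch) Rx(roll)).
In Python, from workcell import arm gives the robot as it stands. The module is installed in compiled form; this text tells all that it offers.
- The arm moves only by the shell command python3 -m jog 'ROWS' [OPENING] [FORCE]. ROWS is a JSON object of lists of equal length, an entry for each row: "slide": the shift along the tool's x, y, z in mm, a list of three; "turn": the turn about the tool's z in rad. In form: {"slide": [[tx, ty, tz], ...], "turn": [turn, ...]}. A call has 1 to 10 rows; each row shifts and turns the commanded pose from where the row before left it, along the tool's axes as they then stand; what a row does not reach is not made up. A row lasts 1/8 s, in which the tool goes at most 62.5 mm and 10.7 degrees, less where a joint would pass 70% of its speed; a pose out of reach is approached as far as the arm can. A call with a gripper value outside its range is refused whole. OPENING is the finger opening in mm, from 0 to 85.4, set as the call begins (- or left out, the last holds). The fingers move at their own pace and stop on an object; FORCE is the grip in N (left out, the last holds). Time passes only in rows, so rows that do not move let the fingers close. It gives the time, the measured TCP pose, the force, the opening and the grip force at its end, in the units of the state.
- arm.sense(): the state, without advancing time (a new reading comes with each control period).
- arm.read_camera(name): name is "scene" or "top" or "wrist"; returns a dict with "color" (384x512x3 uint8, blue, green, red), "vfov" (degrees; the focal length in pixels is half the picture's height over the tangent of half this angle, whatever the lens; pixels are square), "cx", "cy" (the principal point, pixels), "dist_coeffs" ([k1, k2, p1, p2, k3] as OpenCV has them; the pictures are not rectified), "rvec" (rotation vector, rad) and "tvec" (3), from world to camera coordinates, as OpenCV has them. Camera axes: x right, y down, z forward; pixel columns grow to the right and rows downward; lengths in m; the calibration is good to about 2 mm. A picture is of the moment at which its call begins. There is no depth.
- arm.hand_in(): hands the job in; it is judged then, once.
The state is a dict: "time": time; "joint_positions": joint angles; "joint_velocities": joint speeds; "joint_torque": joint torques, N m; "eef_pos": TCP position; "orientation": TCP orientation; "contact_force": force on the tool from outside, world axes, zero at the start; "ft_torque": the same for the moment, N m; "opening": opening from 0.0 (shut) to 1.0 (fully open); "grasp_force": force on a finger pad.
Only numpy, scipy, OpenCV 4.12 (cv2) and the standard library are available. Lean on these libraries where they do the work, as an engineer would, in place of code of your own. Each camera call takes 0.05 s, during which the arm holds its last target. There are 200 camera calls.

### The job

Push the loose length of steel box section across the bench into the three-sided stock bay, so that it lies along the back fence, touching or nearly touching it along its whole length: push one end first to angle it so that its right end goes in behind the post, then push the other end round. Only push it: keep it flat on the bench, never lift it or carry it, and leave the other things on the bench where they are.

Things in the scene. Friction and masses are not known exactly. Their poses are not given: they have to be found in the camera images.
- bar: The work piece: a straight length of bare steel square box section, 260 mm long, 35 mm wide, 35 mm high, 0.4 to 0.8 kg, lying loose on the bench in front of the bay. Origin at the centre of its underside; its y axis runs along its length, z up. At the start its y axis points roughly as the bay's y axis does (to the robot's left). It slides on the bench with ordinary steel-on-steel friction (a push of some 3 to 10 N) and turns when pushed off its centre.
- bar_left (a point): Centre of the lower edge of the bar's left end face (bar +y end), at bench height, 130 mm from the bar's origin.
- bar_right (a point): Centre of the lower edge of the bar's right end face (bar -y end), at bench height, 130 mm from the bar's origin. This end has to go in behind the post.
- bay: The stock bay, fixed to the bench, grey painted steel, 45 mm high: a straight back fence and a cheek at each end, bare bench inside, open to the front (towards the robot). Origin at bench height in the middle of the fence's front face. Its x axis points away from the robot, square to the fence, and its y axis along the fence to the left. The inside is 300 mm long (y from -150 to +150 mm); the fence face is x = 0; the cheeks are 8 mm thick and reach forward to x = -70 mm.
- post: Round upright steel post, 24 mm diameter, 60 mm high, fixed to the bench in front of the right-hand part of the bay, centre about 90 to 102 mm in front of the fence and 72 to 92 mm right of the bay's middle. Origin on its axis at bench height. The opening between it and the left cheek is shorter than the bar, so the bar cannot go in square.
- wheel_a: Bystander: grinding wheel lying flat, 100 mm diameter, 25 mm high. Origin at the centre of its underside.
- wheel_b: Bystander: grinding wheel lying flat, 90 mm diameter, 32 mm high. Origin at the centre of its underside.
- spanner: Bystander: steel spanner lying flat, 150 mm long, along its x axis. Origin under its middle.
- tray: Bystander: open aluminium box, 130 x 110 mm (its x, y), 60 mm high. Origin at the centre of its underside.
- grinder: Bystander: small straight air grinder lying along its x axis, about 190 mm long, 40 mm thick. Origin under the middle of it.
- flange: Bystander: aluminium ring, 96 mm outside diameter, 30 mm high, lying flat. Origin at the centre of its underside.
- can: Bystander: closed steel can, 54 mm diameter, 85 mm high, standing behind the bay. Origin at the centre of its underside.

How it is judged:
By the outcome, as a careful person would: the job done as asked, in the order asked, and still so for the second after the job is handed in, with the robot touching nothing.
It also fails if it takes over 64 s, if anything falls off the work surface, if the arm or the gripper's body presses on something with over 40 N, if the wrist force passes 120 N, or if a joint passes its speed limit or range.

## Working session

There is one attempt and no reset: what is moved stays moved. The work goes in short steps, Python scripts to look and compute and a shell command to move; the robot and the scene stay as the last step left them, time stands still between calls to the robot, and variables do not carry over. Pictures are saved under pics/ and viewed, at most 10 in all, crops included, and the job is handed in when it is done.

```bash
mkdir -p pics
cat > h.py <<'E'
import numpy as np, cv2
from workcell import arm
def cam(n):
    c=arm.read_camera(n); im=c["color"]; h=im.shape[0]
    f=h/2/np.tan(np.radians(c["vfov"])/2)
    K=np.array([[f,0,c["cx"]],[0,f,c["cy"]],[0,0,1]]); 
    return im,K,np.array(c["dist_coeffs"],float),np.array(c["rvec"],float),np.array(c["tvec"],float)
def ray(c,px,z=0.):
    im,K,d,r,t=c
    p=cv2.undistortPointsIter(np.array(px,float).reshape(-1,1,2),K,d,None,None,(3,50,1e-9)).reshape(-1,2)
    R=cv2.Rodrigues(r)[0]; o=-R.T@t.ravel(); v=np.c_[p,np.ones(len(p))]@R
    return o+v*((z-o[2])/v[:,2])[:,None]
def proj(c,P):
    return cv2.projectPoints(np.array(P,float).reshape(-1,1,3),c[3],c[4],c[1],c[2])[0].reshape(-1,2)
E
python3 - <<'E'
from h import *
for n in("top","scene"):
    c=cam(n); cv2.imwrite(f"pics/{n}0.png",cv2.resize(c[0],(800,600),interpolation=cv2.INTER_CUBIC))
    R=cv2.Rodrigues(c[3])[0]; print(n,-R.T@c[4].ravel(),c[1][0,0],c[2].ravel())
s=arm.sense(); print(s)
E
```

```text
top [0.50721359 0.04208174 1.49534268] 484.7803356255381 [-0.08455496  0.          0.          0.          0.        ]
scene [ 1.42599524 -0.29923257  0.59571784] 409.79749943905887 [0.03596452 0.         0.         0.         0.        ]
{'time': 0.1, 'joint_positions': array([-7.88275738e+01,  6.67175039e+00,  8.26306810e+01,  1.05469021e-03,
        9.07567474e+01, -2.16689794e+00]), 'joint_velocities': array([-0.06307376, -0.14191534, -0.09295166, -0.03549072,  0.04595515,
       -0.08321646]), 'joint_torque': array([ 1.47878851e-03, -7.33665991e+01, -6.33789897e+01, -1.46167745e-04,
        5.24614326e-03, -3.92157560e-06]), 'eef_pos': array([ 0.15568636, -0.65663226,  0.23064501]), 'orientation': array([-1.79940903e+02, -3.29143866e-03,  1.33393358e+01]), 'contact_force': array([-0.05155753,  0.39570541, -0.3185787 ]), 'ft_torque': array([-0.01003956, -0.01025159,  0.02294022]), 'grasp_force': 0.0, 'opening': 0.9956530084506022}
```

View pics/top0.png

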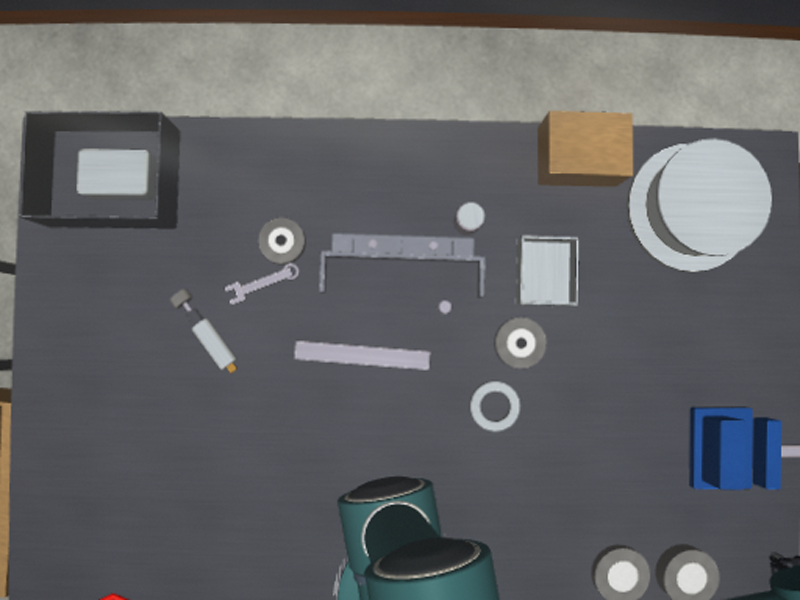

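View pics/scene0.png

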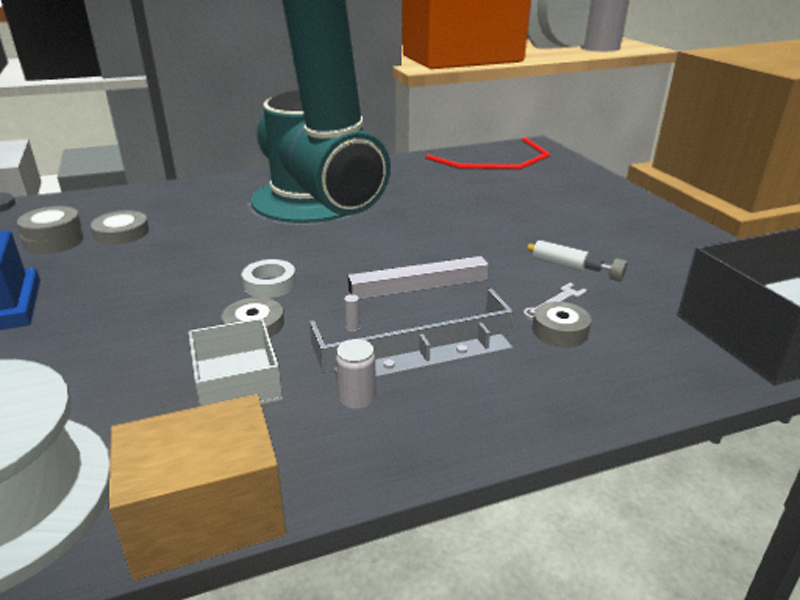

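The top view shows the bar from about (295,350) to (430,360), the bay's back corners at about (321,255) and (485,258), and the post at (445,307). The scene view confirms that layout, with wheel_a or b, the ring and the tray to the right.

```bash
cat >> h.py <<'E'
def blobs(c,lo=110,roi=None):
    g=cv2.cvtColor(c[0],cv2.COLOR_BGR2GRAY); m=(g>lo).astype(np.uint8)*255
    return m
def barpose(c,near):
    "bar centre xy, yaw of +y axis relative to world y (deg), from bright top face, z=.035"
    cs,_=cv2.findContours(blobs(c,130),cv2.RETR_EXTERNAL,cv2.CHAIN_APPROX_NONE)
    for k in cs:
        if cv2.contourArea(k)<600: continue
        P=ray(c,k.reshape(-1,2),.035)[:,:2]
        (x,y),(w,h),a=cv2.minAreaRect((P*1000).astype(np.float32))
        if max(w,h)<225 or max(w,h)>300 or min(w,h)>55: continue
        b=cv2.boxPoints(((x,y),(w,h),a)); e=max((b[1]-b[0],b[2]-b[1]),key=np.linalg.norm)
        e=e*np.sign(e[1])
        print("bar",x,y,"size",w,h,"yaw",np.degrees(np.arctan2(-e[0],e[1])))
E
python3 - <<'E'
from h import *
c=cam("top"); s=1/1.5625
barpose(c,0)
g=cv2.cvtColor(c[0],cv2.COLOR_BGR2GRAY)
for u,v in((445,307),(360,355),(380,257),(400,300)): print(c[0][int(v*s),int(u*s)])
cv2.imwrite("pics/topc.png",cv2.resize(c[0][140:260,180:380],(800,480),interpolation=cv2.INTER_CUBIC))
cs,_=cv2.findContours(blobs(c,110),cv2.RETR_EXTERNAL,cv2.CHAIN_APPROX_NONE)
for k in cs:
    if cv2.contourArea(k)<15: continue
    b=cv2.minAreaRect(k); print(np.round(b[0],1),np.round(b[1],1),ray(c,[b[0]],.045)[0].round(3))
E
```

```text
bar 474.21722412109375 92.49887084960938 size 258.7433166503906 36.27669906616211 yaw -3.7228942
[189 175 180]
[191 177 182]
[121 113 111]
[94 87 86]
[215. 374.] [ 2.6 13.8] [0.036 0.135 0.045]
[274.4 365.5] [ 5.2 55.1] [ 0.063 -0.042  0.045]
[442.5 368. ] [30. 33.] [ 0.054 -0.554  0.045]
[398. 367.] [34. 32.] [ 0.059 -0.415  0.045]
[248.2 333. ] [25.3 46.3] [0.16  0.038 0.045]
[505.5 288.5] [ 7. 11.] [ 0.295 -0.751  0.045]
[  3.  320.5] [125.   6.] [0.179 0.781 0.045]
[316.8 259.8] [31.8 31.1] [ 0.38  -0.164  0.045]
[  3.5 242.5] [9. 7.] [0.415 0.785 0.045]
[231.3 227. ] [87.  12.4] [0.475 0.093 0.045]
[137.6 221.5] [38.4 12.4] [0.486 0.374 0.045]
[333. 219.] [31.1 31.1] [ 0.503 -0.212  0.045]
[284.5 196. ] [8. 7.] [ 0.57  -0.065  0.045]
[114.1 190.2] [ 6.1 10. ] [0.579 0.447 0.045]
[  4.5 201.5] [ 9. 55.] [0.54  0.785 0.045]
[167.7 180.1] [12.6 48.7] [0.612 0.286 0.045]
[351.3 172.5] [37.  44.2] [ 0.644 -0.266  0.045]
[257.1 168.8] [105.9  37.3] [0.65  0.018 0.045]
[179.3 153.3] [27.6 28.3] [0.693 0.253 0.045]
[300.9 137.8] [17.4 17.9] [ 0.746 -0.113  0.045]
[ 72.  109.5] [29. 46.] [0.824 0.585 0.045]
[447.5 128.7] [82.7 91.5] [ 0.784 -0.566  0.045]
[255.5  91.5] [153. 511.] [0.886 0.026 0.045]
```

View pics/topc.png

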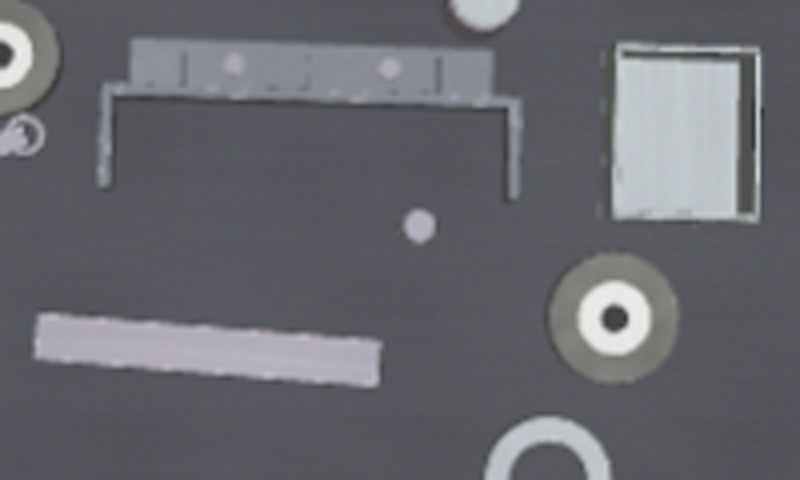

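The crop shows the fence front line from about (113,95) to (508,107), the cheek tips at (104,187) and (513,200), the post top at (419,225), and the bar corners at (38,312), (381,340), (378,387) and (34,358).

Run:
```python
from h import *
c=cam("top")
q=lambda L:(np.array(L,float)+.5)/4-.5+[180,140]
P=ray(c,q([(113,95),(508,107),(104,187),(513,200),(98,85),(521,99)]),.045)[:,:2]*1000
print(P.round(1)); post=ray(c,q([(419,225)]),.06)[0,:2]*1000
L,R=P[0],P[1]; print("len",np.linalg.norm(L-R),np.linalg.norm(P[2]-P[3]),np.linalg.norm(P[4]-P[5]))
y=(L-R)/np.linalg.norm(L-R); x=np.array([y[1],-y[0]]); o=(P[4]+P[5])/2-8*x
print("yaw",np.degrees(np.arctan2(-y[0],y[1])),"o",o,(L+R)/2,"post world",post,"in bay",(post-o)@x,(post-o)@y)
for p in P: print((p-o)@x,(p-o)@y)
```

```text
[[ 664.1  166.2]
 [ 659.8 -130.9]
 [ 594.8  171.6]
 [ 589.7 -135.3]
 [ 671.5  177.7]
 [ 666.  -140.6]]
len 297.13523937446814 306.9315522229862 318.34429092316185
yaw -0.8296731146808337 o [660.74568737  18.6213962 ] [661.94791973  17.68118346] post world [569.23813131 -63.67522138] in bay -90.30630552346103 -83.61302090032281
1.215720616708425 147.64491387507388
1.2157206167084254 -149.4903254993943
-68.1505718649164 152.02546247769143
-68.76985677072291 -154.90546499006498
8.425758833943771 159.17157604377107
7.574241166056179 -159.17157604377104
```

```bash
python3 -m jog '{"slide":[[0,0,0],[0,0,0],[0,0,0],[0,0,0],[0,0,0],[0,0,0],[0,0,0],[0,0,0]],"turn":[-0.167,-0.167,-0.167,-0.167,-0.167,-0.167,-0.167,-0.167]}' 0 40
python3 -m jog '{"slide":[[50,24,0],[50,24,0],[50,24,0],[50,24,0],[50,24,0],[50,24,0],[50,24,0],[50,24,0],[50,24,0],[50,24,0]],"turn":[0,0,0,0,0,0,0,0,0,0]}'
```

```text
time: 1.2
eef_pos: [0.1557, -0.6567, 0.2311]
orientation: [-180.0, -0.0, 90.2]
contact_force: [-0.0, 0.1, 0.2]
opening: 0.002
grasp_force: 0.0
time: 2.45
eef_pos: [0.3971, -0.1555, 0.2315]
orientation: [180.0, 0.0, 89.9]
contact_force: [1.2, -0.1, 0.1]
opening: -0.001
grasp_force: 0.0
```

```bash
python3 -m jog '{"slide":[[56,6,0],[56,6,0],[56,6,33],[0,0,50],[0,0,50],[0,0,50],[0,0,30],[0,0,0]],"turn":[0,0,0,0,0,0,0,0]}'
python3 -m jog '{"slide":[[0,8,0],[0,8,0],[0,8,0],[0,8,0],[0,8,0],[0,8,0],[0,0,0]],"turn":[0,0,0,0,0,0,0]}'
python3 - <<'E'
from h import *
barpose(cam("top"),0)
E
```

```text
time: 3.45
eef_pos: [0.4135, 0.0084, 0.018]
orientation: [-179.8, -0.0, 89.9]
contact_force: [0.3, 0.1, 0.6]
opening: -0.004
grasp_force: 0.0
time: 4.32
eef_pos: [0.4634, 0.0082, 0.0196]
orientation: [180.0, -0.0, 89.9]
contact_force: [-0.4, 0.2, -0.1]
opening: 0.001
grasp_force: 0.0
```

Run:
```python
from h import *
c=cam("top");d=cam("scene")
cv2.imwrite("pics/p1.png",np.hstack([cv2.resize(c[0][120:280,160:360],(400,320)),cv2.resize(d[0][120:280,150:350],(400,320))]))
```

```text
(no output)
```

View pics/p1.png

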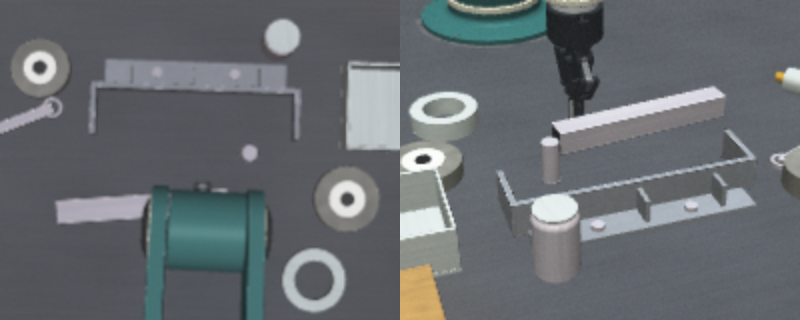

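The arm hides the bar's right part from above. The bar has turned slightly, with its right end forward. Contact is at its right third.

```bash
cat >> h.py <<'E'
O=np.array([661.,18.]);BY=np.radians(-.85);BX=np.array([np.cos(BY),np.sin(BY)]);BYv=np.array([-np.sin(BY),np.cos(BY)])
def tobay(p): p=np.array(p)-O; return np.array([p@BX,p@BYv])
def bar2(c):
    "pose from visible left part (top view)"
    cs,_=cv2.findContours(blobs(c,150),cv2.RETR_EXTERNAL,cv2.CHAIN_APPROX_NONE)
    for k in cs:
        if cv2.contourArea(k)<150: continue
        P=ray(c,k.reshape(-1,2),.035)[:,:2]*1000
        B=np.array([tobay(p) for p in P]); m=B.mean(0)
        if not(-260<m[0]<5 and -150<m[1]<215): continue
        r=cv2.minAreaRect(B.astype(np.float32)); b=cv2.boxPoints(r)
        if min(r[1])<22 or min(r[1])>45: continue
        b=b[np.argsort(b[:,1])]; e=max((b[1]-b[0],b[2]-b[1],b[2]-b[0]),key=np.linalg.norm) if 0 else None
        cc=cv2.boxPoints(r); e1,e2=cc[1]-cc[0],cc[2]-cc[1]; e=e1 if np.linalg.norm(e1)>np.linalg.norm(e2) else e2
        e=e/np.linalg.norm(e)*np.sign(e[1]); L=np.array(r[0])+e*max(r[1])/2; C=L-130*e
        print("bay frame: size",np.round(r[1],1),"yaw %.1f"%np.degrees(np.arctan2(-e[0],e[1])),"left",L.round(1),"centre",C.round(1),"right",(C-130*e).round(1))
E
python3 -m jog '{"slide":[[0,8,0],[0,8,0],[0,8,0],[0,8,0],[0,8,0],[0,0,0]],"turn":[0,0,0,0,0,0]}'
python3 - <<'E'
from h import *
bar2(cam("top")); print(tobay(arm.sense()["eef_pos"][:2]*1000))
E
```

```text
time: 5.22
eef_pos: [0.5034, 0.0081, 0.0197]
orientation: [180.0, -0.0, 89.9]
contact_force: [-0.8, -0.0, 0.4]
opening: -0.001
grasp_force: 0.0
bay frame: size [ 33.6 129.3] yaw 18.6 left [-196.8  195.9] centre [-155.4   72.7] right [-114.   -50.6]
[-157.72263425  -12.21368651]
```

```bash
python3 -m jog '{"slide":[[0,-20,0],[0,-20,0],[24,0,0],[24,0,0],[0,8,0],[0,8,0],[0,8,0],[0,8,0],[0,8,0],[0,0,0]],"turn":[0,0,0,0,0,0,0,0,0,0]}'
python3 - <<'E'
from h import *
bar2(cam("top")); print(tobay(arm.sense()["eef_pos"][:2]*1000))
E
```

```text
time: 6.52
eef_pos: [0.5034, 0.0559, 0.0196]
orientation: [180.0, 0.0, 89.9]
contact_force: [0.7, -0.3, -0.8]
opening: 0.003
grasp_force: 0.0
bay frame: size [33.2 63. ] yaw 21.4 left [-191.3  193.5] centre [-143.9   72.4] right [-96.5 -48.6]
[-158.35488592   35.69425979]
```

```bash
python3 -m jog '{"slide":[[0,8,0],[0,8,0],[0,8,0],[0,0,0],[0,-20,0],[0,-20,0],[0,-30,0],[0,-20,0]],"turn":[0,0,0,0,0,0,0,0]}'
python3 - <<'E'
from h import *
c=cam("top");bar2(c); print(tobay(arm.sense()["eef_pos"][:2]*1000))
E
```

```text
time: 7.58
eef_pos: [0.4361, 0.0563, 0.0197]
orientation: [180.0, -0.0, 89.9]
contact_force: [0.1, -0.2, -0.2]
opening: -0.002
grasp_force: 0.0
bay frame: size [ 34.1 257.3] yaw 30.1 left [-184.7  186.7] centre [-119.6   74.2] right [-54.5 -38.3]
[-227.0039795    34.92753494]
```

```bash
python3 -m jog '{"slide":[[0,0,-60],[46,7,0],[46,7,0],[45,7,0],[45,7,0],[0,0,0],[0,0,0],[0,0,0],[0,0,58],[0,0,0]],"turn":[0,0,0,0,0,-0.17,-0.171,-0.171,0,0]}'
python3 - <<'E'
from h import *
p=tobay(arm.sense()["eef_pos"][:2]*1000); L=np.array([-184.7,186.7]); th=np.radians(30.1); a=np.array([-np.sin(th),np.cos(th)]); n=np.array([np.cos(th),np.sin(th)])
print(p,"along",(p-L)@a,"lat(+x bar)",(p-L)@n)
bar2(cam("top"))
E
```

```text
time: 8.88
eef_pos: [0.4635, 0.2374, 0.0185]
orientation: [-179.7, -0.0, 119.2]
contact_force: [-0.6, -1.0, -0.0]
opening: -0.0
grasp_force: 0.0
[-200.76609704  216.43810275] along 33.78528201361716 lat(+x bar) 1.0143711557384345
bay frame: size [ 35.2 235.9] yaw 30.1 left [-174.5  167.9] centre [-109.3   55.4] right [-44.2 -57.1]
```

```bash
python3 -m jog '{"slide":[[-12,0,0],[-10,0,0],[-7,0,0],[-7,0,0],[-7,0,0],[-7,0,0],[-7,0,0],[0,0,0]],"turn":[0,0,0,0,0,0,0,0]}'
python3 - <<'E'
from h import *
c=cam("top");d=cam("scene");bar2(c); print(tobay(arm.sense()["eef_pos"][:2]*1000))
cv2.imwrite("pics/p2.png",np.hstack([cv2.resize(c[0][120:280,160:360],(400,320)),cv2.resize(d[0][120:280,150:350],(400,320))]))
E
```

```text
time: 9.93
eef_pos: [0.4939, 0.1879, 0.0229]
orientation: [179.9, 0.0, 119.2]
contact_force: [0.0, 0.2, -0.1]
opening: -0.004
grasp_force: 0.0
bay frame: size [ 35.2 205.5] yaw 29.8 left [-140.4  108.3] centre [-75.8  -4.5] right [ -11.2 -117.3]
[-170.04742379  167.59292813]
```

View pics/p2.png

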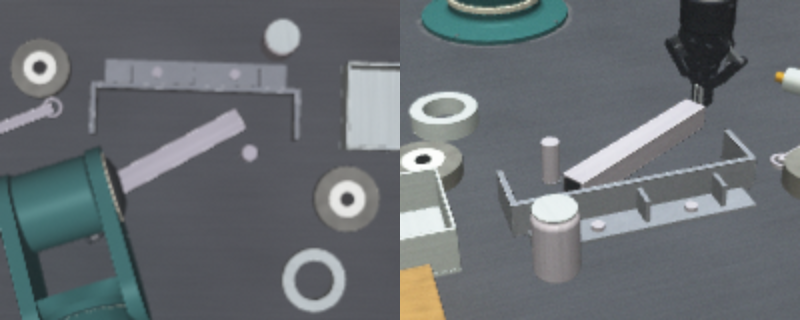

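The bar (yaw 30°) has its right end just past the post, at (245,118) in the left half, with a clear gap to the post at (250,152). I'll keep pushing along its length.

```bash
python3 -m jog '{"slide":[[-7,0,0],[-7,0,0],[-7,0,0],[-7,0,0],[-7,0,0],[-3,0,0],[0,0,0],[25,0,0]],"turn":[0,0,0,0,0,0,0,0]}'
cat >> h.py <<'E'
def bar3(c):
    "right-end anchored"
    import io,contextlib
    for k in cv2.findContours(blobs(c,150),cv2.RETR_EXTERNAL,cv2.CHAIN_APPROX_NONE)[0]:
        if cv2.contourArea(k)<150: continue
        B=np.array([tobay(p) for p in ray(c,k.reshape(-1,2),.035)[:,:2]*1000]); m=B.mean(0)
        if not(-260<m[0]<5 and -150<m[1]<215): continue
        r=cv2.minAreaRect(B.astype(np.float32))
        if min(r[1])<22 or min(r[1])>45: continue
        cc=cv2.boxPoints(r); e=max(cc[1]-cc[0],cc[2]-cc[1],key=np.linalg.norm); e=e/np.linalg.norm(e)*np.sign(e[1])
        R=np.array(r[0])-e*max(r[1])/2; n=np.array([e[1],-e[0]])
        print("size",np.round(r[1],1),"yaw %.1f"%np.degrees(np.arctan2(-e[0],e[1])),"right",R.round(1),"backcorner",(R+17.5*n).round(1),"left",(R+260*e).round(1))
E
python3 - <<'E'
from h import *
c=cam("top");bar3(c); print(tobay(arm.sense()["eef_pos"][:2]*1000))
E
```

```text
time: 11.02
eef_pos: [0.4997, 0.1764, 0.0216]
orientation: [-180.0, 0.0, 119.1]
contact_force: [0.4, 1.3, 0.6]
opening: 0.0
grasp_force: 0.0
size [ 35.2 224.8] yaw 29.3 right [ -20.5 -102.3] backcorner [ -5.2 -93.8] left [-147.8  124.4]
[-165.13066132  158.20289125]
```

```bash
python3 -m jog '{"slide":[[0,0,-60],[-31,-23,0],[-31,-23,0],[0,0,60],[0,12,0],[0,8,0],[0,8,0],[0,8,0],[0,8,0],[0,0,0]],"turn":[0,0,0,0,0,0.04,0.04,0.04,0.04,0]}'
python3 - <<'E'
from h import *
c=cam("top");bar3(c); print(tobay(arm.sense()["eef_pos"][:2]*1000))
E
```

```text
time: 12.32
eef_pos: [0.5301, 0.1212, 0.0235]
orientation: [179.9, 0.0, 110.1]
contact_force: [0.0, -0.2, -0.1]
opening: 0.001
grasp_force: 0.0
size [ 33.7 151.3] yaw 19.1 right [ -29.4 -107.5] backcorner [ -12.8 -101.8] left [-114.6  138.2]
[-132.81128241  100.97390246]
```

```bash
python3 -m jog '{"slide":[[0,-12,0],[0,0,-60],[27,21,0],[28,20,0],[0,0,60],[-10,0,0],[-7,0,0],[-7,0,0],[-7,0,0],[0,0,0]],"turn":[0,0.032,0,0,0,0,0,0,0,0]}'
python3 - <<'E'
from h import *
c=cam("top");bar3(c); print(tobay(arm.sense()["eef_pos"][:2]*1000))
E
```

```text
time: 13.62
eef_pos: [0.5499, 0.1512, 0.0234]
orientation: [179.9, 0.0, 108.2]
contact_force: [-0.9, 0.3, -0.2]
opening: 0.002
grasp_force: 0.0
size [ 33.8 192.1] yaw 18.8 right [ -23.2 -122.9] backcorner [  -6.6 -117.3] left [-107.1  123.2]
[-113.37641182  131.60679013]
```

```bash
python3 -m jog '{"slide":[[-5,0,0],[-5,0,0],[-2,0,0],[0,0,0],[15,0,0],[0,0,-60],[-30,-30,0],[-30,-25,0],[0,0,60],[0,0,0]],"turn":[0,0,0,0,0,0,0,0,0,0]}'
python3 - <<'E'
from h import *
c=cam("top");bar3(c); print(tobay(arm.sense()["eef_pos"][:2]*1000))
E
```

```text
time: 14.92
eef_pos: [0.5119, 0.0804, 0.0184]
orientation: [-179.6, -0.1, 108.2]
contact_force: [-0.3, 0.3, -0.3]
opening: -0.002
grasp_force: 0.0
size [ 33.9 255.5] yaw 19.0 right [ -18.8 -133.4] backcorner [  -2.3 -127.7] left [-103.5  112.5]
[-148.4368432    60.61143021]
```

```bash
python3 -m jog '{"slide":[[9,10,0],[0,12,0],[0,8,0],[0,8,0],[0,8,0],[0,8,0],[0,8,0],[0,0,0]],"turn":[0,0,0.045,0.045,0.045,0.045,0.045,0]}'
python3 - <<'E'
from h import *
c=cam("top");bar3(c); print(tobay(arm.sense()["eef_pos"][:2]*1000))
E
```

```text
time: 15.98
eef_pos: [0.5727, 0.1055, 0.0224]
orientation: [179.9, -0.0, 95.4]
contact_force: [-0.1, -0.7, 0.1]
opening: -0.003
grasp_force: 0.0
size [ 33.6 148.2] yaw 7.9 right [ -27.9 -143.2] backcorner [ -10.6 -140.8] left [-63.6 114.4]
[-90.00424944  86.02632538]
```

```bash
python3 -m jog '{"slide":[[0,8,0],[0,8,0],[0,8,0],[0,8,0],[0,0,0]],"turn":[0.04,0.035,0.035,0,0]}'
python3 - <<'E'
from h import *
c=cam("top");bar3(c); s=arm.sense();print(tobay(s["eef_pos"][:2]*1000),s["contact_force"])
E
```

```text
time: 16.65
eef_pos: [0.6041, 0.106, 0.0217]
orientation: [180.0, 0.0, 89.1]
contact_force: [-0.0, -0.1, 0.6]
opening: 0.003
grasp_force: 0.0
size [146.7  33.3] yaw -2.3 right [ -37.5 -146. ] backcorner [ -20.  -146.7] left [-27.  113.8]
[-58.53621404  87.07514016] [-0.31459982  0.45777357 -0.64032049]
```

```bash
python3 -m jog '{"slide":[[0,-20,0],[0,-20,0],[-44,0,0],[-44,0,0],[-42,0,0],[0,15,0],[0,12,0],[0,8,0],[0,6,0],[0,0,0]],"turn":[0,0,0,0,0,0,0,0,0,0]}'
python3 - <<'E'
from h import *
c=cam("top");bar2(c); s=arm.sense();print(tobay(s["eef_pos"][:2]*1000),s["contact_force"])
E
```

```text
time: 17.95
eef_pos: [0.6025, -0.0233, 0.0215]
orientation: [-180.0, -0.0, 89.1]
contact_force: [-0.8, -0.7, -0.2]
opening: -0.002
grasp_force: 0.0
bay frame: size [33.3 69.5] yaw 1.7 left [-27.5 108.5] centre [-23.6 -21.5] right [ -19.7 -151.4]
[-58.05267534 -42.31065063] [-0.11872293  0.44169089  0.02938407]
```

```bash
python3 -m jog '{"slide":[[0,4,0],[0,3,0],[0,2,0],[0,0,0]],"turn":[0,0,0,0]}'
python3 -m jog '{"slide":[[0,-30,0],[40,0,0],[40,0,0],[40,0,0],[0,22,0],[0,4,0],[0,3,0],[0,2,0],[0,0,0]],"turn":[0,0,0,0,0,0,0,0,0]}'
python3 - <<'E'
from h import *
c=cam("top");bar3(c); s=arm.sense();print(tobay(s["eef_pos"][:2]*1000),s["contact_force"])
E
```

```text
time: 18.5
eef_pos: [0.6113, -0.0241, 0.0216]
orientation: [180.0, 0.0, 89.0]
contact_force: [-2.7, 0.2, 0.0]
opening: -0.001
grasp_force: 1.3
time: 19.62
eef_pos: [0.614, 0.0956, 0.0216]
orientation: [-180.0, 0.0, 89.0]
contact_force: [-1.0, -0.1, -0.6]
opening: 0.002
grasp_force: 0.4
size [136.6  33.3] yaw -0.3 right [ -20.4 -148.3] backcorner [  -2.9 -148.4] left [-19.1 111.7]
[-48.09329503  76.92991629] [-1.4730996  -0.43299537 -0.93775883]
```

```bash
python3 -m jog '{"slide":[[0,1.5,0],[0,1.5,0]],"turn":[0,0]}' | grep -E "eef|contact"
python3 -m jog '{"slide":[[0,-30,0],[-40,0,0],[-40,0,0],[-45,0,0],[0,27,0],[0,2,0],[0,2,0]],"turn":[0,0,0,0,0,0,0]}' | grep -E "eef|contact"
python3 -m jog '{"slide":[[0,1.5,0],[0,1,0]],"turn":[0,0]}' | grep -E "eef|contact"
```

```text
eef_pos: [0.6165, 0.0958, 0.0215]
contact_force: [-15.3, -0.3, 7.7]
eef_pos: [0.615, -0.0297, 0.0214]
contact_force: [-20.6, -7.3, 8.5]
eef_pos: [0.6154, -0.0297, 0.0213]
contact_force: [-38.2, -7.7, 20.3]
```

```bash
python3 -m jog '{"slide":[[0,-30,0],[0,-30,0],[0,0,-60],[0,-40,-60],[0,-20,-60],[-60,0,0],[-60,0,0],[-60,0,0],[-60,0,0],[-60,0,0]],"turn":[0,0,0,0,0,0,0,0,0,0]}'
python3 - <<'E'
from h import *
c=cam("top");d=cam("scene");bar3(c)
cv2.imwrite("pics/p3.png",np.hstack([cv2.resize(c[0][120:280,160:360],(400,320)),cv2.resize(d[0][120:280,150:350],(400,320))]))
E
```

```text
time: 22.3
eef_pos: [0.499, -0.329, 0.1933]
orientation: [179.9, 0.0, 89.0]
contact_force: [1.9, 1.9, 1.2]
opening: 0.002
grasp_force: 0.0
```

View pics/p3.png

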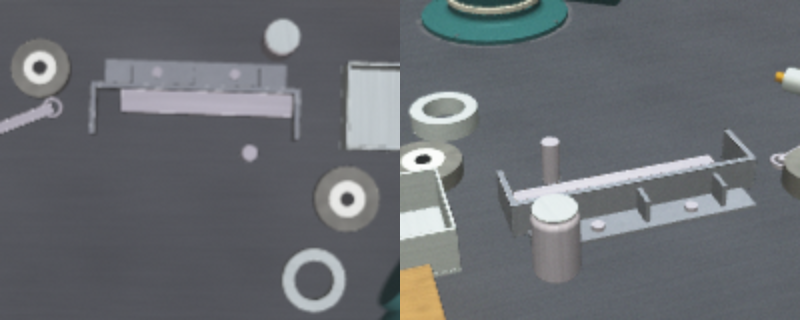

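The bar lies flat along the fence, from (121,100) to (293,105) in the top view, inside both cheeks. Both ends seated with firm contact force, and the bystanders have not moved.

```bash
python3 -c "
from workcell import arm; print(arm.hand_in())"
```

```text
the job is handed in; nothing more can be done
None
```

I pushed the bar into the bay, right end in behind the post first and then the left end round, so it lies along the back fence; the job was handed in at about 22 s with the arm clear.

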